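Prop up picture-frame mouldings for painting

ROBOT

A 6-joint arm with a two-finger parallel gripper is mounted at the origin on a cart in front of the work surface, level with it; the furniture and walls round the work are solid. World frame = base frame: x ahead of the robot, y to its left, z up, the work surface at z = 0. Lengths are in m, angles in rad, forces in N, time in s.
With the tool pointing down it reaches from about 0.3 to 0.775 m from the base axis. Payload 14.6 kg.
Tool frame: the origin (TCP) lies at the centre of the arm's flange, where the gripper is bolted on; the fingertips stand 199 mm ahead of it and the grasp point (between the pads) lies ctrl.tcp_to_grasp ahead of it (ctrl.tcp_to_grasp is the distance from the TCP to the grasp point, in m); z points along the fingers, y is the line along which they close (so a half turn about z gives the same grasp; the last joint's range is limited). The gripper opens to 94 mm and grips with 3 to 60 N. Pads are 16 mm wide; open, the fingers measure 119 mm over their backs; the gripper's body (75 mm by 177 mm) begins 78 mm behind the grasp point.
Start: joints at [1.181, 0.3, 1.521, -0, 1.321, -0.067], TCP at [0.174, 0.522, 0.405] pointing down, gripper open.
Joint ranges: [-3.03, 3.03], [-0.79, 2.21], [0.23, 2.52], [-1.04, 4.18], [0, 3.07], [-2.55, 2.55]. Speed limits (rad/s): [2.22, 2.22, 2.57, 3.14, 3.14, 3.14].

INTERFACE

Orientations are given as [roll, pitch, yaw] about the fixed x, y, z axes, in that order (R = Rz(yaw) Ry(pitch) Rx(roll)).
In Python, from station import ctrl gives the robot as it stands. The module is installed in compiled form; this text tells all that it offers.
- The arm moves only by the shell command python3 -m jog 'ROWS' [OPENING] [FORCE]. ROWS is JSON, a list of rows, each a list of 6 numbers: the shift along the tool's x, y, z in cm, then the turn, a rotation vector about the tool's x, y, z in rad. In form: [[tx, ty, tz, ax, ay, az], ...]. A call has 1 to 8 rows; each row is the pose to reach, as a shift and turn from the pose commanded when the call began, along the tool's axes at that moment; what a row does not reach only later rows make up. A row lasts 1/10 s, in which the tool goes at most 50 mm and 8.59 degrees, less where a joint would pass 70% of its speed; a pose out of reach is approached as far as the arm can. A call with a gripper value outside its range is refused whole. OPENING is the opening in per cent of the stroke, from 0 (shut) to 100 (fully open), set as the call begins (- or left out, the last holds). The fingers move at their own pace and stop on an object; FORCE is the grip in N (left out, the last holds). Time passes only in rows, so rows that repeat a pose let the fingers close. It gives the time, the measured TCP pose, the force, the opening and the grip force at its end, in the units of the state.
- ctrl.get_obs(): the state, without advancing time (a new reading comes with each control period).
- ctrl.camera(name): name is "side" or "top"; returns a dict with "img" (480x640x3 uint8, blue, green, red), "intrinsics" (3x3 intrinsics, pixels), "R" (3x3) and "t" (3): a world point X has camera coordinates R X + t. Camera axes: x right, y down, z forward; pixel columns grow to the right and rows downward; lengths in m; the calibration is good to about 2 mm. A picture is of the moment at which its call begins. There is no depth.
- ctrl.hand_in(): hands the job in; it is judged then, once.
The state is a dict: "time_s": time; "qpos": joint angles; "joint_vel": joint speeds; "tau": joint torques, N m; "ee_pos": TCP position; "eef_rot": TCP orientation; "force": force on the tool from outside, world axes, zero at the start; "moment": the same for the moment, N m; "grip_width": finger opening in m; "grip_force": force on a finger pad.
Only numpy, scipy, OpenCV 4.12 (cv2) and the standard library are available. Lean on these libraries where they do the work, as an engineer would, in place of code of your own. Each camera call takes 0.05 s, during which the arm holds its last target. There are 200 camera calls.

TASK

Get the frame mouldings on the bare table top ready for painting. Clear the painting card first: tip the scraps out of the pan into the carton and stand the empty pan back upright on the bare table. Then build two supports on the card, each of one long and one short tapered offcut laid flat on one another, thick end over thin end so that the top comes out level, and lay every one of these mouldings flat and level across both supports, not touching one another; leave the paint tin standing.

Things in the scene. Friction and masses are not known exactly. Their poses are not given: they have to be found in the camera images.
- paint_card: Painting card: flat grey sheet of card 260 mm (its x) by 240 mm (its y), 3 mm thick, fixed to the table; origin at the centre of its underside, z up. The sheet may lie turned by a few degrees.
- carton_rim (a point): Open-topped carton for scraps at the left, fixed, 280 mm (x) by 391 mm (y) outside, 128 mm high, walls 16 mm, floor 7 mm thick. The point is the middle of the top edge of the long wall nearest the offcuts; x runs level from it across the opening (the opposite wall is 264 mm away), y along this wall, z up.
- pan_handle (a point): Grip of the scrap pan, a metal dustpan 146 (x) by 126 mm (y), 0.26 kg, with 34 mm walls at back and sides and an open pouring edge at -x. The wooden grip bridges the pan along y: 126 mm long, 16 mm thick (x), 22 mm tall. The point is the grip's centre, 85 mm above the pan's underside and 4 mm behind its middle; z up. Scraps slide out at some 50 degrees of forward tip.
- long_a_mid (a point): Long tapered offcut of pale wood (one corner of the thick end sawn off): 180 mm long, 48 mm wide; the top face slopes evenly by 6.5 degrees from 38 mm thick at one end to 18 mm at the other, 28 mm at mid-length. The point is at mid-length, half-way up; x runs along the piece to its thick end, y across it, z up off its flat underside, on which it lies at the start. About 0.145 kg.
- long_b_mid (a point): Long tapered offcut of pale wood (one corner of the thin end sawn off): 180 mm long, 48 mm wide; the top face slopes evenly by 6.5 degrees from 38 mm thick at one end to 18 mm at the other, 28 mm at mid-length. The point is at mid-length, half-way up; x runs along the piece to its thick end, y across it, z up off its flat underside, on which it lies at the start. About 0.145 kg.
- short_a_mid (a point): Short tapered offcut of pale wood (thick end sawn askew): 160 mm long, 48 mm wide; the top face slopes evenly by 6.5 degrees from 32 mm thick at one end to 14 mm at the other, 23 mm at mid-length. The point is at mid-length, half-way up; x runs along the piece to its thick end, y across it, z up off its flat underside, on which it lies at the start. About 0.105 kg.
- short_b_mid (a point): Short tapered offcut of pale wood (thick end sawn askew the other way): 160 mm long, 48 mm wide; the top face slopes evenly by 6.5 degrees from 32 mm thick at one end to 14 mm at the other, 23 mm at mid-length. The point is at mid-length, half-way up; x runs along the piece to its thick end, y across it, z up off its flat underside, on which it lies at the start. About 0.105 kg.
- moulding_0_mid (a point): Dark wooden picture-frame moulding to be painted, 300 mm long, 32 mm wide, 22 mm high, about 0.09 kg, lying flat on the bare table top at the right at the start (the mouldings on the plywood board further right belong to another job). The point is at its middle, half-way up; y runs along it, x across, z up.
- moulding_1_mid (a point): Dark wooden picture-frame moulding to be painted, 240 mm long, 32 mm wide, 22 mm high, about 0.09 kg, lying flat on the bare table top at the right at the start (may be absent; the mouldings on the plywood board further right belong to another job). The point is at its middle, half-way up; y runs along it, x across, z up.
- moulding_2_mid (a point): Dark wooden picture-frame moulding to be painted, 270 mm long, 32 mm wide, 22 mm high, about 0.09 kg, lying flat on the bare table top at the right at the start (may be absent; the mouldings on the plywood board further right belong to another job). The point is at its middle, half-way up; y runs along it, x across, z up.
- scrap_0_mid (a point): Dark wooden scrap, a triangle with 34 mm legs, 22 mm high, about 0.02 kg, lying in the pan at the start (may be absent). The point is about at its middle, half-way up; z up.
- scrap_1_mid (a point): Dark wooden scrap, a 44 x 31 mm block with one slanting end, 22 mm high, about 0.02 kg, lying in the pan at the start (may be absent). The point is about at its middle, half-way up; z up.
- scrap_2_mid (a point): Dark wooden scrap, a triangle with 30 mm legs, 22 mm high, about 0.02 kg, lying in the pan at the start (may be absent). The point is about at its middle, half-way up; z up.
- scrap_3_mid (a point): Dark wooden scrap, a 40 x 28 mm block with two slanting ends, 22 mm high, about 0.02 kg, lying in the pan at the start (may be absent). The point is about at its middle, half-way up; z up.
- paint_tin: Paint tin, closed, 77 mm across and 77 mm high, standing upright between the carton and the offcuts; nearer the robot, that strip of table (some 150 mm wide) is free; origin at the centre of its underside. A bystander: leave it standing.

How it is judged:
On the way, in this order (a step that is already met when the one before it is completed fails the run):
1. the scraps are in the carton and the pan stands on the table, off the card (x of scrap_0_mid in the frame of carton_rim between 0.004 and 0.26 m and height (world z) of each of scrap_0_mid, scrap_1_mid, scrap_2_mid, scrap_3_mid below 0.09 m and x of scrap_1_mid in the frame of carton_rim between 0.004 and 0.26 m and x of scrap_2_mid in the frame of carton_rim between 0.004 and 0.26 m and x of scrap_3_mid in the frame of carton_rim between 0.004 and 0.26 m and angle between pan_handle's own z axis and vertical below 0.08 rad and height (world z) of pan_handle below 0.092 m and contact force between pan and paint_card below 0.02 N), for 0.2 s.
2. two supports of one long and one short offcut each are stacked, over 110 mm apart (horizontal distance between long_a_mid and long_b_mid above 0.11 m and ((horizontal distance between long_a_mid and short_a_mid below 0.03 m and height (world z) of any of long_a_mid, short_a_mid above 0.03 m and horizontal distance between long_b_mid and short_b_mid below 0.03 m and height (world z) of any of long_b_mid, short_b_mid above 0.03 m) or (horizontal distance between long_a_mid and short_b_mid below 0.03 m and height (world z) of any of long_a_mid, short_b_mid above 0.03 m and horizontal distance between long_b_mid and short_a_mid below 0.03 m and height (world z) of any of long_b_mid, short_a_mid above 0.03 m))), for 0.2 s.
At the end, for the whole second after the job is handed in: Scraps in the carton; pan upright at rest on the table, touching neither card nor carton; on the card two supports of one long and one short offcut (centres within 30 mm, parallel to 11 degrees), over 110 mm apart; each moulding rests on both, level to 3.4 degrees, none touching; tin upright (all of step 1 and ((horizontal distance between long_a_mid and short_a_mid below 0.03 m and horizontal distance between long_b_mid and short_b_mid below 0.03 m and angle between the x axis of long_a and the x axis of short_a, either way round below 0.2 rad and angle between the x axis of long_b and the x axis of short_b, either way round below 0.2 rad and horizontal distance between long_a_mid and long_b_mid above 0.11 m and (contact force between moulding_0 and long_a above 0.03 N or contact force between moulding_0 and short_a above 0.03 N) and (contact force between moulding_0 and long_b above 0.03 N or contact force between moulding_0 and short_b above 0.03 N) and (contact force between moulding_1 and long_a above 0.03 N or contact force between moulding_1 and short_a above 0.03 N) and (contact force between moulding_1 and long_b above 0.03 N or contact force between moulding_1 and short_b above 0.03 N) and (contact force between moulding_2 and long_a above 0.03 N or contact force between moulding_2 and short_a above 0.03 N) and (contact force between moulding_2 and long_b above 0.03 N or contact force between moulding_2 and short_b above 0.03 N)) or (horizontal distance between long_a_mid and short_b_mid below 0.03 m and horizontal distance between long_b_mid and short_a_mid below 0.03 m and angle between the x axis of long_a and the x axis of short_b, either way round below 0.2 rad and angle between the x axis of long_b and the x axis of short_a, either way round below 0.2 rad and horizontal distance between long_a_mid and long_b_mid above 0.11 m and (contact force between moulding_0 and long_a above 0.03 N or contact force between moulding_0 and short_b above 0.03 N) and (contact force between moulding_0 and long_b above 0.03 N or contact force between moulding_0 and short_a above 0.03 N) and (contact force between moulding_1 and long_a above 0.03 N or contact force between moulding_1 and short_b above 0.03 N) and (contact force between moulding_1 and long_b above 0.03 N or contact force between moulding_1 and short_a above 0.03 N) and (contact force between moulding_2 and long_a above 0.03 N or contact force between moulding_2 and short_b above 0.03 N) and (contact force between moulding_2 and long_b above 0.03 N or contact force between moulding_2 and short_a above 0.03 N))) and x of long_a_mid in the frame of paint_card between -0.13 and 0.13 m and y of long_a_mid in the frame of paint_card between -0.12 and 0.12 m and x of long_b_mid in the frame of paint_card between -0.13 and 0.13 m and y of long_b_mid in the frame of paint_card between -0.12 and 0.12 m and x of short_a_mid in the frame of paint_card between -0.13 and 0.13 m and y of short_a_mid in the frame of paint_card between -0.12 and 0.12 m and x of short_b_mid in the frame of paint_card between -0.13 and 0.13 m and y of short_b_mid in the frame of paint_card between -0.12 and 0.12 m and angle between each of moulding_0_mid, moulding_1_mid, moulding_2_mid's own z axis and vertical below 0.06 rad and height (world z) of each of moulding_0_mid, moulding_1_mid, moulding_2_mid above 0.055 m and linear speed of each of moulding_0, moulding_1, moulding_2, scrap_0, scrap_1, scrap_2, scrap_3, pan below 0.02 m/s and contact force between each of moulding_1, moulding_2 and moulding_0 below 0.02 N and contact force between moulding_2 and moulding_1 below 0.02 N and y of scrap_0_mid in the frame of carton_rim between -0.19 and 0.19 m and y of scrap_1_mid in the frame of carton_rim between -0.19 and 0.19 m and y of scrap_2_mid in the frame of carton_rim between -0.19 and 0.19 m and y of scrap_3_mid in the frame of carton_rim between -0.19 and 0.19 m and contact force between pan and scrap_carton below 0.02 N and angle between paint_tin's own z axis and vertical below 0.1 rad).
It fails at once if the paint tin is knocked over (angle between paint_tin's own z axis and vertical above 0.6 rad).
Of moulding_1, moulding_2 only 1 to 2 are there at a start; the rules pass over those that are not, and their reading is None.
Of scrap_0, scrap_1, scrap_2, scrap_3 only 2 to 4 are there at a start; the rules pass over those that are not, and their reading is None.
At some moment in a run one of moulding_0 may be knocked a few centimetres aside while the robot is not near it.
It also fails if it takes over 210 s, if anything falls off the work surface, if the arm or the gripper's body presses on something with over 40 N, if the wrist force passes 120 N, or if a joint passes its speed limit or range.

## Working session

There is one attempt and no reset: what is moved stays moved. The work goes in short steps, Python scripts to look and compute and a shell command to move; the robot and the scene stay as the last step left them, time stands still between calls to the robot, and variables do not carry over. Pictures are saved under pics/ and viewed, at most 14 in all, crops included, and the job is handed in when it is done.

```bash
mkdir -p pics; ls
python3 - <<'E'
from station import ctrl
import cv2
print(ctrl.get_obs(), ctrl.tcp_to_grasp)
for n in("top","side"):
    c=ctrl.camera(n); cv2.imwrite(f"pics/{n}0.png",c["img"]); print(n,c["intrinsics"],c["R"],c["t"])
E
```

```text
pics
{'time_s': 0.0, 'qpos': array([ 1.18139833e+00,  3.00479472e-01,  1.52160750e+00, -1.58651598e-05,
        1.32070311e+00, -6.65820911e-02]), 'joint_vel': array([-1.16972761e-03,  2.31537135e-03,  2.40445004e-03, -3.73018720e-04,
        6.44558990e-05,  4.35210634e-04]), 'tau': array([-1.68462971e-03, -5.31800365e+01, -3.52740633e+01,  7.07458332e-02,
        2.43849680e-02,  8.50221397e-06]), 'ee_pos': array([0.17446133, 0.52155746, 0.40407043]), 'eef_rot': array([-3.14039686e+00, -6.43355850e-05,  2.81878065e+00]), 'force': array([ 0.80185364, -0.0955466 ,  0.05172473]), 'moment': array([0.00087822, 0.02721493, 0.04832663]), 'grip_force': 0.0, 'grip_width': 0.09364266660588612} 0.1804
top [[538.44124616   0.         315.46984901]
 [  0.         538.44124616 239.88701067]
 [  0.           0.           1.        ]] [[-0.34173896 -0.93979032 -0.00293863]
 [-0.87165246  0.31812763 -0.37284957]
 [ 0.35133528 -0.12485576 -0.92788715]] [0.19029055 0.51453859 1.50049734]
side [[465.34110532   0.         315.55438568]
 [  0.         465.34110532 240.86950133]
 [  0.           0.           1.        ]] [[ 0.82586458 -0.56385812 -0.00342322]
 [-0.3594443  -0.52176936 -0.77366435]
 [ 0.4344508   0.64017244 -0.63358642]] [-0.45559252  0.26867046  0.96724582]
```

View pics/top0.png

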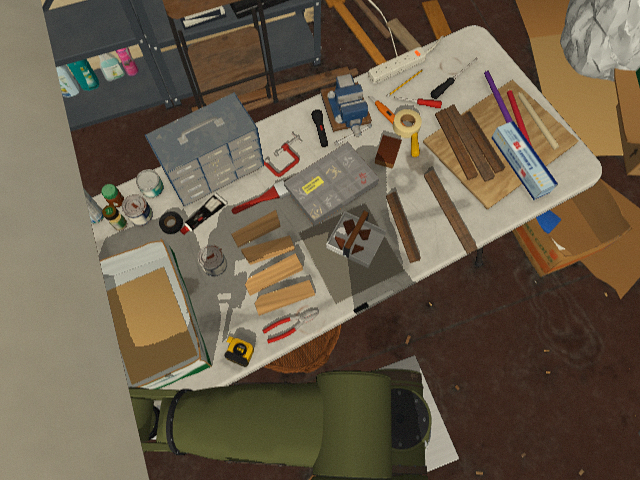

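View pics/side0.png

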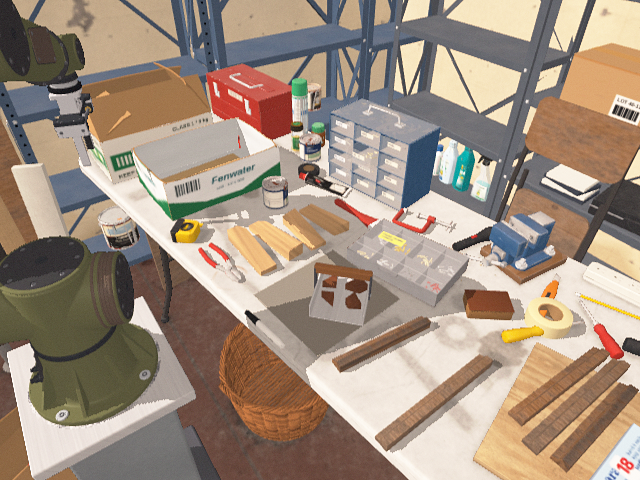

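```bash
cat > h.py <<'E'
import numpy as np, cv2
from station import ctrl
def P(c): return c["intrinsics"]@np.hstack([c["R"],np.array(c["t"]).reshape(3,1)])
def px(c,X):
    p=P(c)@np.r_[X,1]; return p[:2]/p[2]
def world(c,uv,z):
    "pixel -> world on plane z"
    A=P(c); H=np.c_[A[:,0],A[:,1],A[:,2]*z+A[:,3]]; w=np.linalg.solve(H,[uv[0],uv[1],1]); return w[:2]/w[2]
def tri(ct,a,cs,b):
    p=cv2.triangulatePoints(P(ct),P(cs),np.float64(a).reshape(2,1),np.float64(b).reshape(2,1)); return (p[:3]/p[3]).ravel()
def rect(c,z,x1,y1,s,w=800,h=600,grid=0.1):
    "ortho view: pixel(u,v) -> y=y1-u*s, x=x1-v*s"
    M=np.array([[0,-s,x1],[-s,0,y1],[0,0,1.]])
    A=P(c); H=np.c_[A[:,0],A[:,1],A[:,2]*z+A[:,3]]@M
    im=cv2.warpPerspective(c["img"],np.linalg.inv(H),(w,h),flags=cv2.INTER_CUBIC)
    for k in range(-20,20):
        v=int(round((x1-k*grid)/s)); u=int(round((y1-k*grid)/s))
        if 0<=v<h: cv2.line(im,(0,v),(w,v),(255,255,0),1); cv2.putText(im,f"x{k*grid:.2f}",(0,v-2),0,.4,(0,0,255),1)
        if 0<=u<w: cv2.line(im,(u,0),(u,h),(255,255,0),1); cv2.putText(im,f"y{k*grid:.2f}",(u,10),0,.4,(0,0,255),1)
    return im
E
python3 - <<'E'
from h import *
c=ctrl.camera("top"); cv2.imwrite("pics/r1.png",rect(c,0.022,0.8,0.46,0.001))
E
```

```text
(no output)
```

View pics/r1.png

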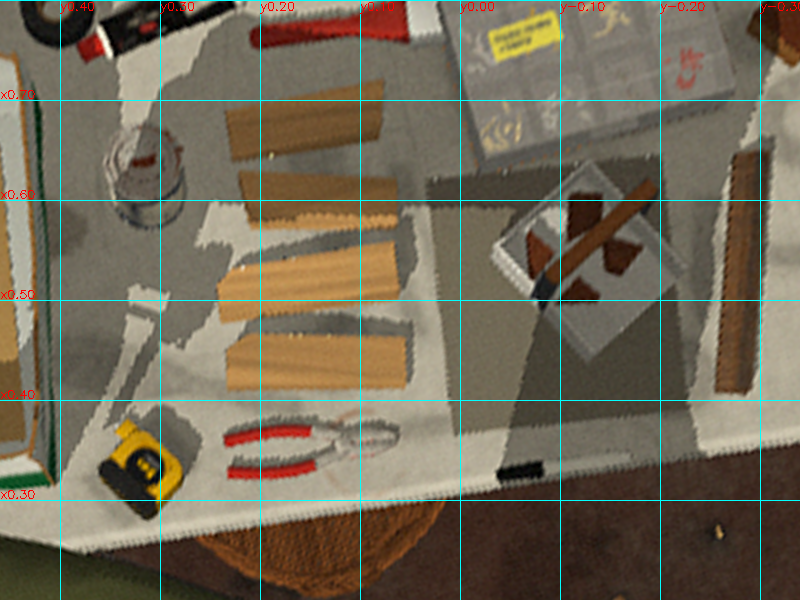

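Run:
```python
import cv2
a=cv2.imread("pics/side0.png")[110:330,120:390]; cv2.imwrite("pics/sc.png",cv2.resize(a,None,fx=2.7,fy=2.7,interpolation=cv2.INTER_CUBIC))
a=cv2.imread("pics/top0.png")[180:390,95:415]; cv2.imwrite("pics/tc.png",cv2.resize(a,None,fx=2.5,fy=2.5,interpolation=cv2.INTER_CUBIC))
```

```text
(no output)
```

View pics/sc.png

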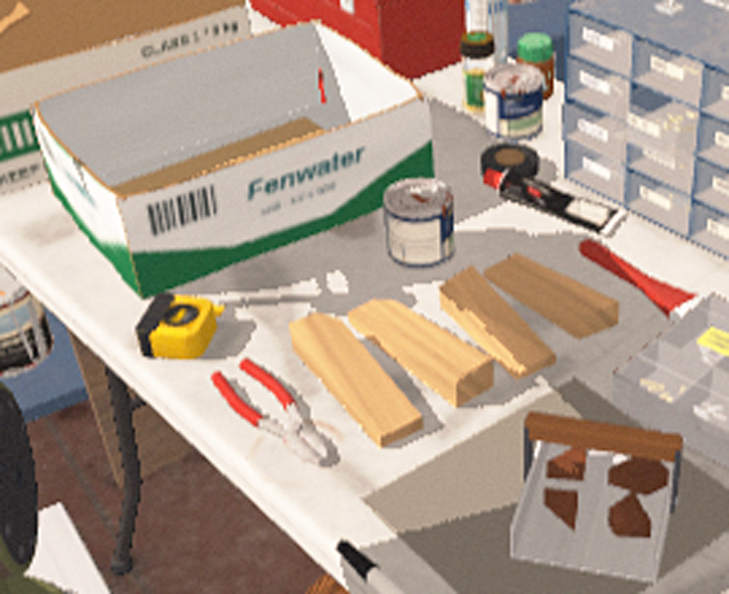

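View pics/tc.png

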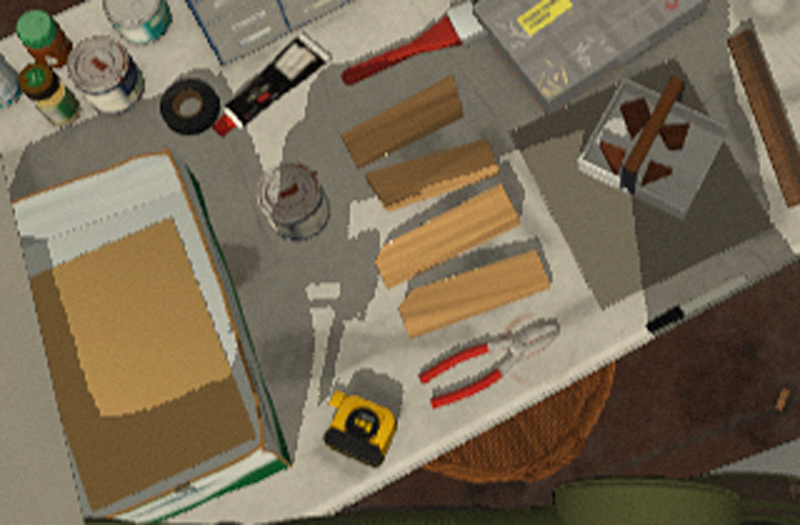

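Run:
```python
import cv2,numpy as np
o=np.zeros((600,800,3),np.uint8)
a=cv2.imread("pics/top0.png")[205:315,230:320]; a=cv2.resize(a,None,fx=4,fy=4,interpolation=cv2.INTER_CUBIC); o[:a.shape[0],:360]=a
a=cv2.imread("pics/side0.png")[200:280,225:350]; a=cv2.resize(a,None,fx=3.5,fy=3.5,interpolation=cv2.INTER_CUBIC); o[:a.shape[0],362:362+a.shape[1]]=a
cv2.imwrite("pics/off.png",o[:440])
```

```text
(no output)
```

View pics/off.png

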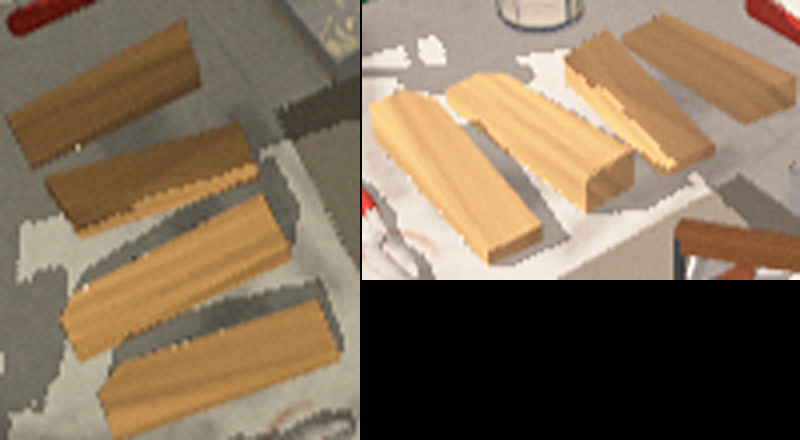

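```bash
cat >> h.py <<'E'
def pose():
    from scipy.spatial.transform import Rotation as R
    o=ctrl.get_obs(); return np.array(o["ee_pos"]),R.from_euler("xyz",o["eef_rot"]).as_matrix(),o
def plan(g,yaw_y,z=None):
    "shift (tool cm) for grasp point at world g with tool down, tool y at azimuth yaw_y (deg); also az turn"
    p,R,o=pose(); t=np.array([g[0],g[1],g[2]+ctrl.tcp_to_grasp]); d=R.T@(t-p)*100
    a=np.degrees(np.arctan2(R[1,1],R[0,1])); tr=(yaw_y-a+90)%180-90
    print("shift",d.round(2),"az",round(float(-np.radians(tr)),3),"now az",a.round(1),"q6",o["qpos"][5].round(2), "tilt",R[:,2].round(3))
E
python3 - <<'E'
from h import *
c=ctrl.camera("top"); s=ctrl.camera("side")
T=lambda u,v:(95+u/2.5,180+v/2.5)
S=lambda u,v:(120+u/2.7,110+v/2.7)
print("handle",tri(c,T(654,130),s,S(604,436)),world(c,T(654,130),.09),world(s,S(604,425),.096))
for n,p,q in (("handle e1",(683,82),(682,445)),("e2",(627,178),(527,424))): print(n,world(c,T(*p),.096),world(s,S(*q),.085),tri(c,T(*p),s,S(*q)))
for n,p in (("lip a",(512,565)),("lip b",(655,580))): print(n,world(s,S(*p),.003))
for n,p in (("near",(118,192)),("far",(432,103)),("oppnear",(38,108)),("oppfar",(318,22))): print("rim",n,world(s,S(*p),.128))
for n,p in (("near",(265,462)),("far",(170,155)),("oppnear",(88,512)),("oppfar",(15,200))): print("rimT",n,world(c,T(*p),.128))
print("tin",world(s,S(419,265),0),world(c,T(303,240),0))
R=lambda u,v:(u,v)
o4=lambda u,v:(230+u/4,205+v/4)
for n,ps,z in (("1",[(320,300),(338,358)],.018),("1L",[(120,435),(100,395)],.03),("2",[(262,195),(290,255)],.038),("2L",[(80,360),(62,318)],.018),
  ("3R",[(242,122),(258,165)],.014),("3L",[(45,178),(80,225)],.032),("4R",[(182,20),(200,82)],.032),("4L",[(8,118),(30,166)],.014)):
    print(n,[world(c,o4(*p),z).round(3) for p in ps])
for p in ((425,178),(455,432),(665,155),(690,412)):
    x,y=.8-p[1]*.001,.46-p[0]*.001; print("card",world(c,px(c,[x,y,.022]),.003).round(3))
E
```

```text
handle [ 0.53880975 -0.12546694  0.0876937 ] [ 0.53390985 -0.12362298] [ 0.54746425 -0.12115939]
handle e1 [ 0.57847506 -0.17875266] [ 0.59430745 -0.16918358] [ 0.58052585 -0.17931955  0.09790337]
e2 [ 0.48546095 -0.06969088] [ 0.50103698 -0.0731293 ] [ 0.49421139 -0.07319897  0.08449863]
lip a [ 0.44085659 -0.13817617]
lip b [ 0.53067441 -0.21990078]
rim near [0.32629694 0.41941557]
rim far [0.69153465 0.39954552]
rim oppnear [0.31482784 0.64580625]
rim oppfar [0.68289201 0.66900638]
rimT near [0.30502144 0.41622009]
rimT far [0.68398997 0.42606877]
rimT oppnear [0.31865419 0.60541489]
rimT oppfar [0.69080971 0.60723838]
tin [0.60174894 0.29107641] [0.57852671 0.31854538]
1 [array([0.462, 0.052]), array([0.414, 0.055])]
1L [array([0.41 , 0.227]), array([0.444, 0.232])]
2 [array([0.55 , 0.068]), array([0.497, 0.064])]
2L [array([0.479, 0.238]), array([0.515, 0.241])]
3R [array([0.622, 0.06 ]), array([0.583, 0.06 ])]
3L [array([0.623, 0.22 ]), array([0.577, 0.206])]
4R [array([0.714, 0.078]), array([0.658, 0.082])]
4L [array([0.689, 0.233]), array([0.644, 0.228])]
card [0.63  0.033]
card [0.373 0.003]
card [ 0.653 -0.21 ]
card [ 0.393 -0.235]
```

Run:
```python
from h import *
plan([.538,-.125,.16],44.5); plan([.538,-.125,.084],44.5)
```

```text
shift [-54.99 -49.78   6.42] az 0.471 now az 71.5 q6 -0.07 tilt [-0. -0. -1.]
shift [-54.99 -49.78  14.02] az 0.471 now az 71.5 q6 -0.07 tilt [-0. -0. -1.]
```

```bash
python3 -m jog '[[-55,-49.8,5,0,0,0.47],[-55,-49.8,5,0,0,0.47],[-55,-49.8,5,0,0,0.47],[-55,-49.8,5,0,0,0.47],[-55,-49.8,5,0,0,0.47],[-55,-49.8,5,0,0,0.47],[-55,-49.8,5,0,0,0.47],[-55,-49.8,5,0,0,0.47]]' 60 50; python3 -c "
from h import *
plan([.538,-.125,.16],44.5)"
```

```text
time_s: 1.05
ee_pos: [0.3705, 0.1718, 0.3779]
eef_rot: [3.141, 0.0, 2.349]
force: [1.3, -0.2, 0.3]
grip_width: 0.0561
grip_force: 0.0
shift [-32.89  -8.91   3.75] az 0.002 now az 44.6 q6 -0.43 tilt [ 0.001  0.    -1.   ]
```

```bash
python3 -m jog '[[-32.9,-8.9,3.5,0,0,0],[-32.9,-8.9,3.5,0,0,0],[-32.9,-8.9,3.5,0,0,0],[-32.9,-8.9,3.5,0,0,0],[-32.9,-8.9,3.5,0,0,0],[-32.9,-8.9,3.5,0,0,0],[-32.9,-8.9,3.5,0,0,0],[-32.9,-8.9,3.5,0,0,0]]'; python3 -c "
from h import *
plan([.538,-.125,.084],44.5)
c=ctrl.camera('top');s=ctrl.camera('side')
a=cv2.resize(c['img'][120:300,280:440],None,fx=2.5,fy=2.5);b=cv2.resize(s['img'][170:350,265:425],None,fx=2.5,fy=2.5)
cv2.imwrite('pics/h1.png',np.hstack([a,b]))"
```

```text
time_s: 1.85
ee_pos: [0.5387, -0.1268, 0.3415]
eef_rot: [-3.141, -0.001, 2.345]
force: [-0.3, 1.7, -0.0]
grip_width: 0.0564
grip_force: 0.0
shift [0.17 0.09 7.71] az -0.002 now az 44.4 q6 -1.07 tilt [-0.001 -0.    -1.   ]
```

View pics/h1.png

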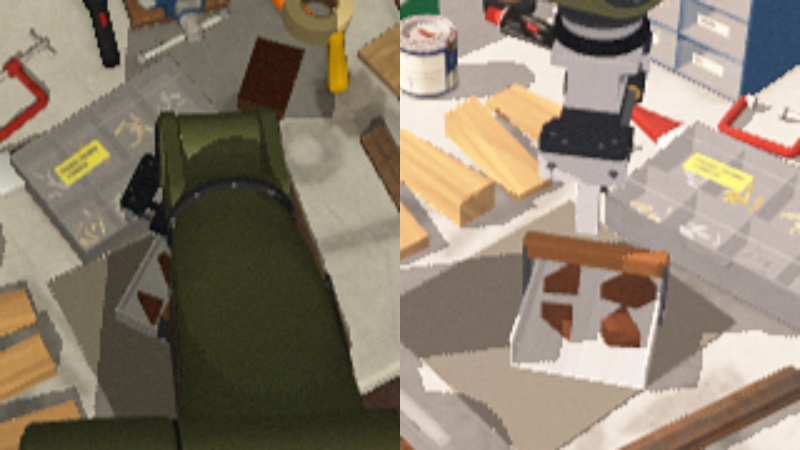

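```bash
python3 -m jog '[[0.2,0.1,4,0,0,0],[0.2,0.1,7,0,0,0],[0.2,0.1,7.7,0,0,0],[0.2,0.1,7.7,0,0,0]]'; python3 -m jog '[[0,0,0,0,0,0],[0,0,0,0,0,0],[0,0,0,0,0,0],[0,0,0,0,0,0],[0,0,0,0,0,0],[0,0,0,0,0,0]]' 0 55; python3 -m jog '[[0,0,-2,0,0,0],[0,0,-6,0,0,0],[0,0,-11,0,0,0],[0,0,-16,0,0,0],[0,0,-20,0,0,0],[0,0,-20,0,0,0]]'
```

```text
time_s: 2.35
ee_pos: [0.5368, -0.1201, 0.2659]
eef_rot: [-3.141, -0.001, 2.35]
force: [0.1, 0.6, 0.3]
grip_width: 0.0563
grip_force: 0.0
time_s: 2.95
ee_pos: [0.537, -0.1209, 0.2661]
eef_rot: [3.141, 0.0, 2.349]
force: [1.6, 2.1, 2.5]
grip_width: 0.0157
grip_force: 54.8
time_s: 3.55
ee_pos: [0.5366, -0.1209, 0.4712]
eef_rot: [3.138, 0.007, 2.349]
force: [0.3, 0.4, -3.5]
grip_width: 0.0159
grip_force: 54.8
```

```bash
python3 -c "
from h import *
plan([.465,.515,.29],46)"
```

```text
shift [50.32 39.53 -0.14] az -0.025 now az 44.6 q6 -1.07 tilt [ 0.008 -0.002 -1.   ]
```

```bash
python3 -m jog '[[2,1.6,0,0,0,0],[5,4,0,0,0,0],[8,6.3,0,0,0,0],[11,8.6,0,0,0,0],[14,11,0,0,0,0],[17.5,13.7,0,0,0,0],[21,16.5,0,0,0,0],[24.5,19.3,0,0,0,0]]'; python3 -m jog '[[3.5,2.8,0,0,0,0],[7,5.5,0,0,0,0],[10.5,8.3,0,0,0,0],[14,11,0,0,0,0],[17.5,13.8,0,0,0,0],[21,16.5,0,0,0,0],[24,18.8,0,0,0,0],[25.8,20.2,0,0,0,0]]'; python3 -m jog '[[0,0,1,0,0,0],[0,0,2.5,0,0,0],[0,0,4,0,0,0],[0,0,4.5,0,0,0],[0,0,4.5,0,0,0],[0,0,4.5,0,0,0]]';python3 -c "
from h import *
plan([.465,.515,.245],46)"
```

```text
time_s: 4.35
ee_pos: [0.5019, 0.1907, 0.4641]
eef_rot: [-3.139, -0.001, 2.349]
force: [0.7, 0.6, -3.1]
grip_width: 0.0157
grip_force: 54.8
time_s: 5.15
ee_pos: [0.4644, 0.5173, 0.4629]
eef_rot: [-3.138, -0.0, 2.351]
force: [0.1, -1.1, -3.4]
grip_width: 0.0159
grip_force: 54.8
time_s: 5.75
ee_pos: [0.4654, 0.5143, 0.4211]
eef_rot: [3.141, 0.0, 2.348]
force: [0.5, -0.4, -2.9]
grip_width: 0.0157
grip_force: 54.8
shift [ 0.08  0.02 -0.43] az -0.025 now az 44.6 q6 0.0 tilt [ 0.  0. -1.]
```

```bash
python3 -m jog '[[0,-2.7,0.2,-0.15,0,0],[0,-5.3,0.8,-0.3,0,0],[0,-7.85,1.8,-0.45,0,0],[0,-10.2,3.1,-0.6,0,0],[0,-12.3,4.8,-0.75,0,0],[0,-14.1,6.8,-0.9,0,0],[0,-15.65,9,-1.05,0,0],[0,-16.8,11.4,-1.2,0,0]]'; python3 -m jog '[[0,0,0,0,0,0],[0,0,0,0,0,0],[0,0,0,0,0,0],[0,0,0,0,0,0],[0,0,0,0,0,0],[0,0,0,0,0,0]]'; python3 -c "
from h import *
c=ctrl.camera('top');s=ctrl.camera('side')
a=cv2.resize(c['img'][210:410,80:240],None,fx=2.5,fy=2.5);b=cv2.resize(s['img'][60:260,110:270],None,fx=2.5,fy=2.5)
cv2.imwrite('pics/h2.png',np.hstack([a,b]))"
```

```text
time_s: 6.55
ee_pos: [0.3564, 0.405, 0.3583]
eef_rot: [2.057, -0.001, 2.351]
force: [0.0, 0.7, -1.3]
grip_width: 0.0157
grip_force: 55.0
time_s: 7.15
ee_pos: [0.3583, 0.4073, 0.3645]
eef_rot: [2.038, -0.001, 2.352]
force: [-0.7, -0.2, -3.2]
grip_width: 0.0156
grip_force: 55.0
```

View pics/h2.png

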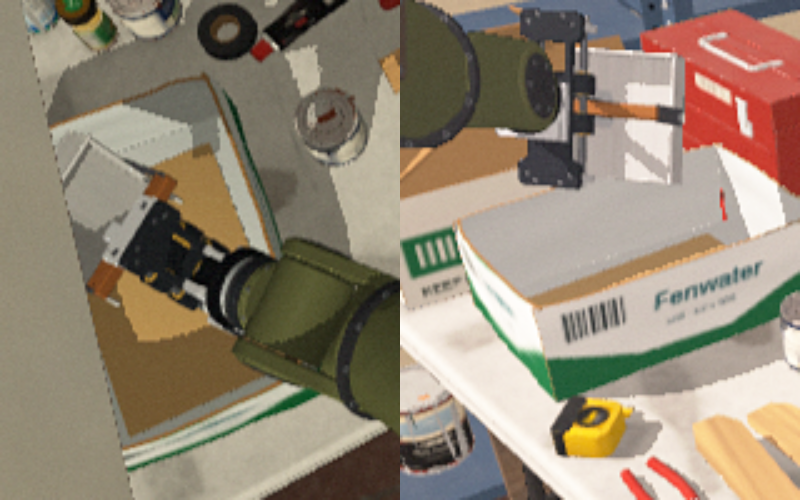

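```bash
python3 -m jog '[[0,2.7,0.2,0.15,0,0],[0,5.3,0.8,0.3,0,0],[0,7.85,1.8,0.45,0,0],[0,10.2,3.15,0.6,0,0],[0,12.3,4.8,0.75,0,0],[0,14.1,6.8,0.9,0,0],[0,16.1,9.9,1.103,0,0],[0,16.1,9.9,1.103,0,0]]'; python3 -m jog '[[0,0,0,0,0,0],[0,0,0,0,0,0],[0,0,0,0,0,0]]'; python3 -c "
from h import *
plan([.476,.325,.25],0)"
```

```text
time_s: 8.05
ee_pos: [0.4745, 0.522, 0.4622]
eef_rot: [-3.137, -0.001, 2.351]
force: [-0.1, -0.5, -4.1]
grip_width: 0.0156
grip_force: 55.0
time_s: 8.35
ee_pos: [0.4722, 0.52, 0.4647]
eef_rot: [3.137, -0.001, 2.352]
force: [0.4, 0.3, -2.4]
grip_width: 0.0159
grip_force: 55.0
shift [-14.12 -13.47   3.36] az 0.781 now az 44.7 q6 0.0 tilt [ 0.002  0.004 -1.   ]
```

```bash
python3 -m jog '[[-3,-3,0,0,0,0.13],[-6,-6,0,0,0,0.26],[-9,-9,0,0,0,0.4],[-12,-11.5,1,0,0,0.54],[-13.6,-14,2,0,0,0.68],[-13.6,-14,3.4,0,0,0.78],[-13.6,-14,3.4,0,0,0.78],[-13.6,-14,3.4,0,0,0.78]]'; python3 -m jog '[[0,0,0,0,0,0],[0,0,0,0,0,0],[0,0,0,0,0,0]]'; python3 -c "
from h import *
plan([.484,.325,.086],0)
c=ctrl.camera('top');s=ctrl.camera('side')
a=cv2.resize(c['img'][210:410,80:240],None,fx=2.5,fy=2.5);b=cv2.resize(s['img'][70:270,110:270],None,fx=2.5,fy=2.5)
cv2.imwrite('pics/h3.png',np.hstack([a,b]))"
```

```text
time_s: 9.15
ee_pos: [0.4686, 0.3253, 0.4307]
eef_rot: [3.14, -0.003, 1.575]
force: [0.7, -0.1, -3.0]
grip_width: 0.0158
grip_force: 55.0
time_s: 9.45
ee_pos: [0.4689, 0.3256, 0.43]
eef_rot: [3.141, -0.002, 1.573]
force: [0.0, -0.3, -2.4]
grip_width: 0.0158
grip_force: 55.0
shift [-0.09  1.51 16.36] az 0.002 now az 0.1 q6 0.54 tilt [ 0.     0.002 -1.   ]
```

View pics/h3.png

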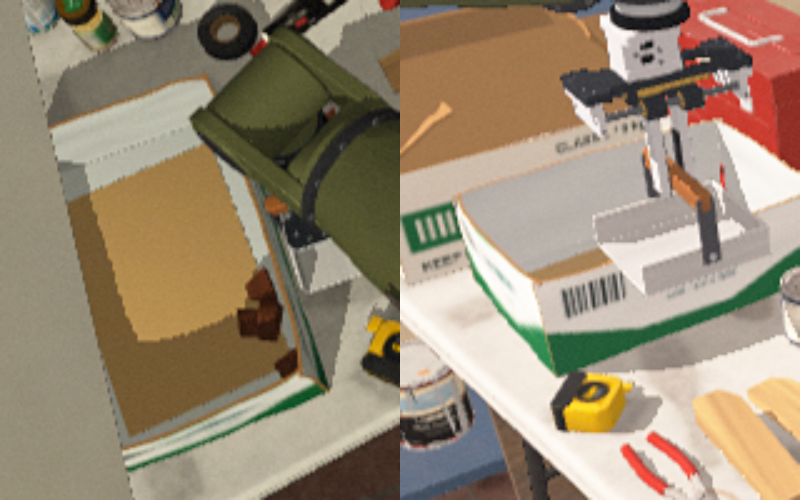

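```bash
python3 -m jog '[[-0.1,1.5,4,0,0,0],[-0.1,1.5,8,0,0,0],[-0.1,1.5,12,0,0,0],[-0.1,1.5,15,0,0,0],[-0.1,1.5,16,0,0,0],[-0.1,1.5,16.5,0,0,0],[-0.1,1.5,16.7,0,0,0],[-0.1,1.5,16.7,0,0,0]]'; python3 -m jog '[[0,0,0,0,0,0],[0,0,0,0,0,0],[0,0,0,0,0,0]]' 55;  python3 -m jog '[[0,0,-2,0,0,0],[0,0,-6,0,0,0],[0,0,-10,0,0,0],[0,0,-14,0,0,0],[0,0,-14,0,0,0],[0,0,-14,0,0,0],[0,0,-14,0,0,0]]' 66
python3 -c "
from h import *
plan([.436,.141,.1],86)
plan([.52,.152,.1],95)"
```

```text
time_s: 10.35
ee_pos: [0.4842, 0.3248, 0.264]
eef_rot: [3.14, -0.003, 1.572]
force: [-0.8, -0.6, -2.2]
grip_width: 0.0156
grip_force: 55.0
time_s: 10.65
ee_pos: [0.484, 0.3246, 0.2634]
eef_rot: [3.141, -0.002, 1.572]
force: [0.3, 0.4, 0.0]
grip_width: 0.0359
grip_force: 0.0
time_s: 11.35
ee_pos: [0.4838, 0.3243, 0.4016]
eef_rot: [-3.14, -0.001, 1.572]
force: [0.2, -0.5, 0.1]
grip_width: 0.0622
grip_force: 0.0
shift [-18.33  -4.78  12.11] az -1.5 now az 0.1 q6 0.53 tilt [-0.002  0.001 -1.   ]
shift [-17.24   3.62  12.1 ] az 1.484 now az 0.1 q6 0.53 tilt [-0.002  0.001 -1.   ]
```

```bash
python3 -c "
from h import *
plan([.436,.143,.021],1.3)"
```

```text
shift [-18.14  -4.77  20.01] az -0.022 now az 0.1 q6 0.53 tilt [-0.002  0.001 -1.   ]
```

```bash
python3 -m jog '[[-5,-1.3,0,0,0,-0.02],[-10,-2.6,0,0,0,-0.02],[-15,-4,3,0,0,-0.02],[-18.1,-4.8,7,0,0,-0.02],[-18.1,-4.8,12,0,0,-0.02],[-18.1,-4.8,14.5,0,0,-0.02],[-18.1,-4.8,14.5,0,0,-0.02],[-18.1,-4.8,14.5,0,0,-0.02]]'; python3 -c "
from h import *
plan([.436,.143,.021],1.3)
s=ctrl.camera('side');c=ctrl.camera('top')
b=cv2.resize(s['img'][170:290,210:360],None,fx=4,fy=4,interpolation=cv2.INTER_CUBIC)
cv2.imwrite('pics/h4.png',b)"
```

```text
time_s: 12.15
ee_pos: [0.4363, 0.1437, 0.2577]
eef_rot: [-3.14, -0.001, 1.592]
force: [-0.4, -1.3, 1.0]
grip_width: 0.0621
grip_force: 0.0
shift [-0.08 -0.02  5.63] az -0.002 now az 1.2 q6 0.22 tilt [-0.001  0.001 -1.   ]
```

View pics/h4.png

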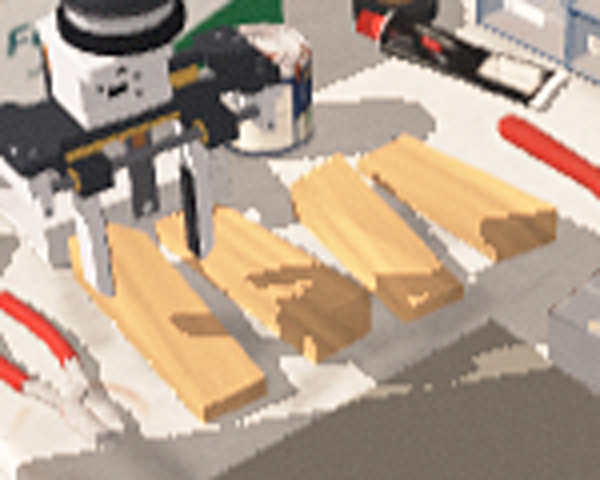

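```bash
python3 -m jog '[[-0.1,0,3,0,0,0],[-0.1,0,5,0,0,0],[-0.1,0,5.6,0,0,0],[-0.1,0,5.6,0,0,0]]'; python3 -m jog '[[0,0,0,0,0,0],[0,0,0,0,0,0],[0,0,0,0,0,0],[0,0,0,0,0,0]]' 20 40; python3 -m jog '[[0,0,-2,0,0,0],[0,0,-6,0,0,0],[0,0,-10,0,0,0],[0,0,-10,0,0,0],[0,0,-10,0,0,0]]'; python3 -c "
from h import *
plan([.442,-.107,.121],6)"
```

```text
time_s: 12.65
ee_pos: [0.4364, 0.1429, 0.2021]
eef_rot: [3.141, -0.002, 1.592]
force: [0.5, 0.0, 0.2]
grip_width: 0.062
grip_force: 0.0
time_s: 13.05
ee_pos: [0.4366, 0.1428, 0.2027]
eef_rot: [3.139, -0.002, 1.592]
force: [1.2, -0.6, 7.3]
grip_width: 0.0478
grip_force: 40.0
time_s: 13.55
ee_pos: [0.4359, 0.1424, 0.3018]
eef_rot: [3.14, -0.002, 1.592]
force: [-0.2, 0.1, -2.5]
grip_width: 0.0481
grip_force: 40.0
shift [-2.495e+01  8.000e-02 -1.000e-02] az -0.084 now az 1.2 q6 0.21 tilt [ 0.001  0.002 -1.   ]
```

```bash
python3 -m jog '[[-5,0,0,0,0,-0.08],[-10,0,0,0,0,-0.08],[-15,0,0,0,0,-0.08],[-20,0.1,0,0,0,-0.08],[-24,0.1,2,0,0,-0.08],[-25,0.1,6,0,0,-0.08],[-25,0.1,8.5,0,0,-0.08],[-25,0.1,8.5,0,0,-0.08]]';  python3 -m jog '[[0,0,0.6,0,0,0],[0,0,1.1,0,0,0],[0,0,1.2,0,0,0],[0,0,1.2,0,0,0]]'; python3 -m jog '[[0,0,0,0,0,0],[0,0,0,0,0,0]]' 66; python3 -m jog '[[0,0,-5,0,0,0],[0,0,-10,0,0,0],[0,0,-10,0,0,0],[0,0,-10,0,0,0]]'; python3 -c "
from h import *
plan([.513,.1545,.121],5.9)"
```

```text
time_s: 14.35
ee_pos: [0.441, -0.1073, 0.2121]
eef_rot: [-3.134, -0.005, 1.671]
force: [0.6, -0.3, -1.1]
grip_width: 0.0477
grip_force: 40.0
time_s: 14.75
ee_pos: [0.4426, -0.107, 0.2053]
eef_rot: [3.14, -0.001, 1.672]
force: [-5.8, -0.8, 11.2]
grip_width: 0.0476
grip_force: 40.0
time_s: 14.95
ee_pos: [0.4426, -0.1071, 0.2046]
eef_rot: [3.14, -0.001, 1.672]
force: [0.2, -0.6, -0.6]
grip_width: 0.0596
grip_force: 0.0
time_s: 15.35
ee_pos: [0.4423, -0.1073, 0.3049]
eef_rot: [3.139, -0.001, 1.672]
force: [-0.0, 0.3, -0.8]
grip_width: 0.0618
grip_force: 0.0
shift [25.33  9.68  0.39] az -0.002 now az 5.8 q6 -0.42 tilt [ 0.002  0.001 -1.   ]
```

```bash
python3 -m jog '[[5,1.9,0,0,0,0],[10,3.8,0,0,0,0],[15,5.7,0,0,0,0],[20,7.6,0,0,0,0],[25.3,9.7,0,0,0,0],[25.3,9.7,3,0,0,0],[25.3,9.7,6,0,0,0],[25.3,9.7,6,0,0,0]]'; python3 -m jog '[[0,0,2,0,0,0],[0,0,4,0,0,0],[0,0,4.4,0,0,0],[0,0,4.4,0,0,0]]';python3 -m jog '[[0,0,0,0,0,0],[0,0,0,0,0,0],[0,0,0,0,0,0],[0,0,0,0,0,0]]' 20 40; python3 -m jog '[[0,0,-2,0,0,0],[0,0,-6,0,0,0],[0,0,-10,0,0,0],[0,0,-10,0,0,0],[0,0,-10,0,0,0]]'; python3 -c "
from h import *
plan([.582,-.093,.121],6)"
```

```text
time_s: 16.15
ee_pos: [0.5121, 0.1546, 0.2396]
eef_rot: [-3.133, -0.001, 1.673]
force: [-0.0, -0.8, -0.0]
grip_width: 0.0617
grip_force: 0.0
time_s: 16.55
ee_pos: [0.5134, 0.1538, 0.2008]
eef_rot: [-3.141, -0.002, 1.671]
force: [-1.6, 0.0, 0.0]
grip_width: 0.0622
grip_force: 0.0
time_s: 16.95
ee_pos: [0.5136, 0.1542, 0.2014]
eef_rot: [3.14, -0.002, 1.672]
force: [-0.3, -1.5, 7.1]
grip_width: 0.0478
grip_force: 39.8
time_s: 17.45
ee_pos: [0.5131, 0.154, 0.3006]
eef_rot: [3.141, -0.002, 1.672]
force: [0.3, 0.9, -1.9]
grip_width: 0.0479
grip_force: 39.8
shift [-25.27   4.36  -0.13] az -0.004 now az 5.8 q6 0.12 tilt [ 0.001  0.002 -1.   ]
```

```bash
python3 -m jog '[[-5,0.8,0,0,0,0],[-10,1.7,0,0,0,0],[-15,2.6,0,0,0,0],[-20,3.5,0,0,0,0],[-24,4.3,2,0,0,0],[-25.3,4.4,6,0,0,0],[-25.3,4.4,8.5,0,0,0],[-25.3,4.4,8.5,0,0,0]]';  python3 -m jog '[[0,0,0.6,0,0,0],[0,0,1.1,0,0,0],[0,0,1.2,0,0,0],[0,0,1.2,0,0,0]]'; python3 -m jog '[[0,0,0,0,0,0],[0,0,0,0,0,0]]' 66; python3 -m jog '[[0,0,-5,0,0,0],[0,0,-12,0,0,0],[10,0,-12,0,0,0],[15,0,-12,0,0,0],[20,0,-12,0,0,0],[20,0,-12,0,0,0],[20,0,-12,0,0,0]]'; python3 -c "
from h import *
c=ctrl.camera('top'); cv2.imwrite('pics/r2.png',rect(c,.02,.76,.26,.00075,w=800,h=600))
s=ctrl.camera('side'); cv2.imwrite('pics/s2.png',s['img']);cv2.imwrite('pics/t2.png',c['img'])"
```

```text
time_s: 18.25
ee_pos: [0.5812, -0.0934, 0.2096]
eef_rot: [-3.133, -0.005, 1.671]
force: [-0.4, 1.1, -1.1]
grip_width: 0.0482
grip_force: 39.8
time_s: 18.65
ee_pos: [0.5829, -0.0927, 0.2042]
eef_rot: [3.14, -0.001, 1.672]
force: [-0.9, 0.6, 2.7]
grip_width: 0.0477
grip_force: 39.9
time_s: 18.85
ee_pos: [0.5827, -0.0929, 0.2035]
eef_rot: [3.14, -0.001, 1.672]
force: [1.1, -0.4, 0.7]
grip_width: 0.0597
grip_force: 0.0
time_s: 19.55
ee_pos: [0.5616, 0.1105, 0.324]
eef_rot: [3.14, -0.002, 1.677]
force: [0.7, -0.1, -0.3]
grip_width: 0.0617
grip_force: 0.0
```

View pics/r2.png

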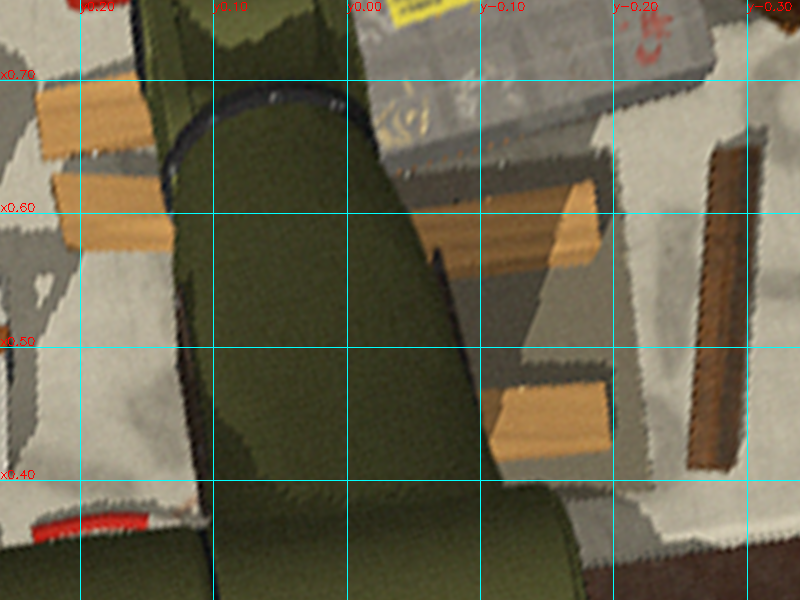

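```bash
python3 -c "
from h import *
plan([.599,.140,.021],0)"
```

```text
shift [ 2.92  3.99 12.22] az 0.103 now az 5.9 q6 0.02 tilt [ 0.     0.002 -1.   ]
```

```bash
python3 -m jog '[[2.9,4,2,0,0,0.1],[2.9,4,5,0,0,0.1],[2.9,4,7,0,0,0.1],[2.9,4,7,0,0,0.1],[2.9,4,7,0,0,0.1]]'; python3 -m jog '[[0,0,2,0,0,0],[0,0,4,0,0,0],[0,0,5.2,0,0,0],[0,0,5.2,0,0,0]]';python3 -m jog '[[0,0,0,0,0,0],[0,0,0,0,0,0],[0,0,0,0,0,0],[0,0,0,0,0,0]]' 20 40; python3 -m jog '[[0,0,-2,0,0,0],[0,0,-6,0,0,0],[0,0,-11,0,0,0],[0,0,-11,0,0,0],[0,0,-11,0,0,0]]'; python3 -c "
from h import *
plan([.5828,-.0925,.1],6)"
```

```text
time_s: 20.15
ee_pos: [0.5997, 0.1375, 0.254]
eef_rot: [3.142, -0.002, 1.57]
force: [0.3, 0.8, 0.8]
grip_width: 0.0619
grip_force: 0.0
time_s: 20.55
ee_pos: [0.5993, 0.1383, 0.2011]
eef_rot: [-3.141, -0.002, 1.571]
force: [-0.1, 0.7, -0.1]
grip_width: 0.062
grip_force: 0.0
time_s: 20.95
ee_pos: [0.5997, 0.1388, 0.2028]
eef_rot: [3.139, -0.002, 1.572]
force: [0.2, -0.6, 5.9]
grip_width: 0.0477
grip_force: 40.0
time_s: 21.45
ee_pos: [0.5992, 0.1386, 0.3123]
eef_rot: [3.14, -0.002, 1.572]
force: [0.7, 0.7, -2.0]
grip_width: 0.0474
grip_force: 40.0
shift [-23.11  -1.67   3.14] az -0.104 now az 0.1 q6 0.17 tilt [ 0.002  0.002 -1.   ]
```

```bash
python3 -m jog '[[-5,-0.4,0,0,0,-0.1],[-10,-0.8,0,0,0,-0.1],[-15,-1.2,0,0,0,-0.1],[-20,-1.5,0,0,0,-0.1],[-23.2,-1.7,2,0,0,-0.1],[-23.2,-1.7,3,0,0,-0.1],[-23.2,-1.7,3,0,0,-0.1]]';python3 -m jog '[[2,0,2,0,-0.113,0],[2,0,3.2,0,-0.113,0],[2,0,3.2,0,-0.113,0],[2,0,3.2,0,-0.113,0]]';  python3 -c "
from h import *
p,R,o=pose(); g=p+R[:,2]*ctrl.tcp_to_grasp; print(g,R[:,2], R.T@(np.array([.5828,-.0925,.0535])-g)*100)"
```

```text
time_s: 22.15
ee_pos: [0.582, -0.0937, 0.278]
eef_rot: [-3.137, -0.004, 1.67]
force: [0.1, -0.3, -0.8]
grip_width: 0.0479
grip_force: 40.0
time_s: 22.55
ee_pos: [0.5808, -0.0733, 0.2493]
eef_rot: [-3.141, 0.109, 1.672]
force: [0.3, 0.3, -1.3]
grip_width: 0.0476
grip_force: 40.0
[ 0.58274609 -0.09285762  0.06998654] [ 0.01087488 -0.10833867 -0.99405456] [0.21433457 0.00923648 1.63503622]
```

```bash
python3 -m jog '[[0.2,0,1,0,0,0],[0.2,0,1.5,0,0,0],[0.2,0,1.65,0,0,0],[0.2,0,1.65,0,0,0]]'; python3 -m jog '[[0,0,0,0,0,0],[0,0,0,0,0,0],[0,0,0,0,0,0]]' 66; python3 -m jog '[[0,0,-3,0,0,0],[-0.5,0,-8,0,0,0],[-2,0,-11,0,0.113,0],[-2,0,-11,0,0.113,0],[-2,0,-11,0,0.113,0]]'; python3 -c "
from h import *
plan([.6755,.152,.12],7)"
```

```text
time_s: 22.95
ee_pos: [0.5805, -0.0734, 0.2327]
eef_rot: [-3.141, 0.111, 1.671]
force: [-3.8, 2.3, 5.6]
grip_width: 0.0475
grip_force: 40.0
time_s: 23.25
ee_pos: [0.5805, -0.0734, 0.2323]
eef_rot: [3.141, 0.111, 1.672]
force: [0.0, -0.1, -0.6]
grip_width: 0.0618
grip_force: 0.0
time_s: 23.75
ee_pos: [0.5812, -0.0812, 0.344]
eef_rot: [3.141, -0.001, 1.671]
force: [0.4, -0.1, -0.1]
grip_width: 0.0624
grip_force: 0.0
shift [22.25 11.72  4.38] az -0.022 now az 5.7 q6 -0.3 tilt [ 0.001  0.001 -1.   ]
```

```bash
python3 -m jog '[[5,2.6,0,0,0,-0.02],[10,5.3,0,0,0,-0.02],[15,8,0,0,0,-0.02],[20,10.6,1,0,0,-0.02],[22.3,11.7,4.4,0,0,-0.02],[22.3,11.7,8,0,0,-0.02],[22.3,11.7,8,0,0,-0.02],[22.3,11.7,8,0,0,-0.02]]'; python3 -c "
from h import *
plan([.6755,.152,.021],7)"
```

```text
time_s: 24.55
ee_pos: [0.675, 0.1526, 0.2635]
eef_rot: [-3.139, -0.001, 1.692]
force: [0.1, 0.1, 1.8]
grip_width: 0.062
grip_force: 0.0
shift [-0.07  0.06  6.21] az -0.001 now az 6.9 q6 0.05 tilt [-0.003  0.001 -1.   ]
```

```bash
python3 -m jog '[[0,0,3,0,0,0],[0,0,5,0,0,0],[0,0,6.1,0,0,0],[0,0,6.1,0,0,0]]'; python3 -m jog '[[0,0,0,0,0,0],[0,0,0,0,0,0],[0,0,0,0,0,0],[0,0,0,0,0,0]]' 20 40; python3 -m jog '[[0,0,-2,0,0,0],[0,0,-6,0,0,0],[0,0,-11,0,0,0],[0,0,-15,0,0,0],[0,0,-15,0,0,0],[0,0,-15,0,0,0]]'; python3 -c "
from h import *
plan([.4426,-.107,.15],6)"
```

```text
time_s: 24.95
ee_pos: [0.6753, 0.152, 0.204]
eef_rot: [3.141, -0.002, 1.691]
force: [-0.1, -0.6, -0.1]
grip_width: 0.0621
grip_force: 0.0
time_s: 25.35
ee_pos: [0.6756, 0.1529, 0.2052]
eef_rot: [3.139, -0.002, 1.692]
force: [-0.5, -1.3, 7.8]
grip_width: 0.0477
grip_force: 39.9
time_s: 25.95
ee_pos: [0.675, 0.1528, 0.3539]
eef_rot: [3.14, -0.002, 1.692]
force: [-0.4, -0.7, -2.7]
grip_width: 0.048
grip_force: 39.9
shift [-22.99 -26.21   2.28] az 0.016 now az 6.9 q6 0.05 tilt [ 0.001  0.002 -1.   ]
```

```bash
python3 -m jog '[[-3.5,-4,0,0,0,0.015],[-7,-8,0,0,0,0.015],[-10.5,-12,0,0,0,0.015],[-14,-16,0,0,0,0.015],[-17.5,-20,0,0,0,0.015],[-21,-24,1,0,0,0.015],[-23,-26.2,2.3,0,0,0.015],[-23,-26.2,2.3,0,0,0.015]]';python3 -m jog '[[-1,0,3,0,0.113,0],[-2,0,6,0,0.113,0],[-2,0,8,0,0.113,0],[-2,0,8,0,0.113,0],[-2,0,8,0,0.113,0]]';  python3 -c "
from h import *
p,R,o=pose(); g=p+R[:,2]*ctrl.tcp_to_grasp; print(g,R[:,2], R.T@(np.array([.4426,-.107,.056])-g)*100)"
```

```text
time_s: 26.75
ee_pos: [0.4397, -0.1096, 0.327]
eef_rot: [-3.136, -0.004, 1.673]
force: [0.3, 0.7, -1.0]
grip_width: 0.0482
grip_force: 39.9
time_s: 27.25
ee_pos: [0.4451, -0.1265, 0.2497]
eef_rot: [-3.14, -0.116, 1.677]
force: [0.3, -0.5, -0.4]
grip_width: 0.0476
grip_force: 39.9
[ 0.44268265 -0.10587954  0.07046275] [-0.0135931   0.11447826 -0.99333275] [-0.27652123 -0.01811355  1.42391815]
```

```bash
python3 -m jog '[[-0.3,0,1,0,0,0],[-0.3,0,1.3,0,0,0],[-0.3,0,1.45,0,0,0],[-0.3,0,1.45,0,0,0]]'; python3 -m jog '[[0,0,0,0,0,0],[0,0,0,0,0,0],[0,0,0,0,0,0]]' 66; python3 -m jog '[[0,0,-3,0,0,0],[0.5,0,-8,0,0,0],[2,0,-14,0,-0.113,0],[7,0,-14,0,-0.113,0],[12,0,-14,0,-0.113,0],[17,0,-14,0,-0.113,0],[22,0,-14,0,-0.113,0],[27,0,-14,0,-0.113,0]]' ; python3 -m jog '[[5,0,0,0,0,0],[10,0,0,0,0,0],[14,0,0,0,0,0],[14,0,0,0,0,0]]' ;python3 -c "
from h import *
c=ctrl.camera('top'); cv2.imwrite('pics/t3.png',c['img'])
s=ctrl.camera('side'); cv2.imwrite('pics/s3.png',s['img'])
a=rect(c,.054,.68,.06,.001,w=420,h=400,grid=.05); b=cv2.resize(s['img'][230:380,245:395],None,fx=2.5,fy=2.5,interpolation=cv2.INTER_CUBIC)
o=np.zeros((400,800,3),np.uint8);o[:,:420]=a;o[:375,422:797]=b
cv2.imwrite('pics/r3.png',o)
"
```

```text
time_s: 27.65
ee_pos: [0.4452, -0.1281, 0.2353]
eef_rot: [3.141, -0.115, 1.677]
force: [-0.6, -0.1, -1.1]
grip_width: 0.0476
grip_force: 39.9
time_s: 27.95
ee_pos: [0.4452, -0.1282, 0.2353]
eef_rot: [3.141, -0.115, 1.677]
force: [-0.6, 0.9, 0.2]
grip_width: 0.0618
grip_force: 0.0
time_s: 28.75
ee_pos: [0.4181, 0.1203, 0.4053]
eef_rot: [3.141, -0.002, 1.676]
force: [0.8, -0.2, -0.8]
grip_width: 0.0619
grip_force: 0.0
time_s: 29.15
ee_pos: [0.4031, 0.2611, 0.4048]
eef_rot: [-3.142, -0.002, 1.681]
force: [0.0, -1.2, -0.3]
grip_width: 0.0621
grip_force: 0.0
```

View pics/r3.png

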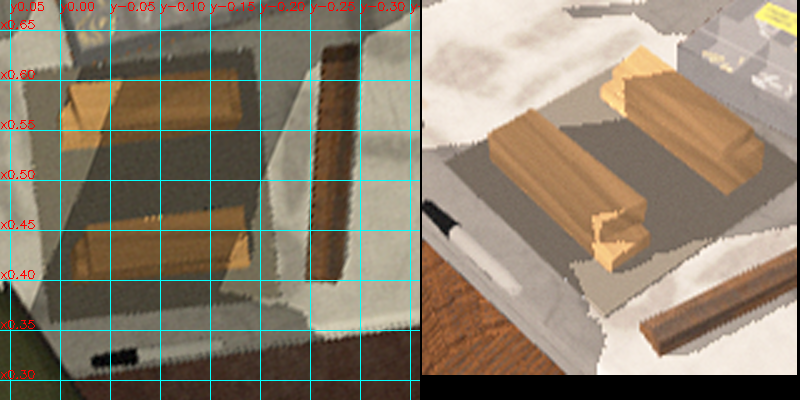

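```bash
cat > m.py <<'E'
from h import *
c=ctrl.camera('top')
im=rect(c,.022,.85,-.18,.001,w=500,h=620,grid=9)
hsv=cv2.cvtColor(im,cv2.COLOR_BGR2HSV)
m=((hsv[...,2]<135)&(hsv[...,1]>70)&((hsv[...,0]<18)|(hsv[...,0]>170))).astype(np.uint8)
m=cv2.morphologyEx(m,cv2.MORPH_OPEN,np.ones((7,7)))
n,l,st,ce=cv2.connectedComponentsWithStats(m)
for i in range(1,n):
    if st[i,4]<2500: continue
    (u,v),(w,h),a=cv2.minAreaRect(np.argwhere(l==i)[:,::-1].astype(np.float32))
    if w<h: w,h,a=h,w,a+90     # a: long axis angle in image (u right=-y, v down=-x)
    d=np.array([-np.sin(np.radians(a)),-np.cos(np.radians(a))])  # world x,y
    if d[0]<0:d=-d
    print("c",round(.85-v*.001,4),round(-.18-u*.001,4),"len",round(w),"wid",round(h),"long az",np.degrees(np.arctan2(d[1],d[0])).round(1),"area",st[i,4])
E
python3 m.py
```

```text
c 0.7969 -0.3438 len 119 wid 69 long az -38.1 area 7597
c 0.7165 -0.613 len 267 wid 132 long az 0.0 area 31531
c 0.456 -0.4295 len 499 wid 450 long az -90.0 area 73994
c 0.5264 -0.2818 len 240 wid 38 long az -4.4 area 8549
```

```bash
python3 -c "
from h import *
c=ctrl.camera('top'); cv2.imwrite('pics/b.png',rect(c,.022,.75,-.2,.0006,w=800,h=600,grid=.05))"
```

```text
(no output)
```

View pics/b.png

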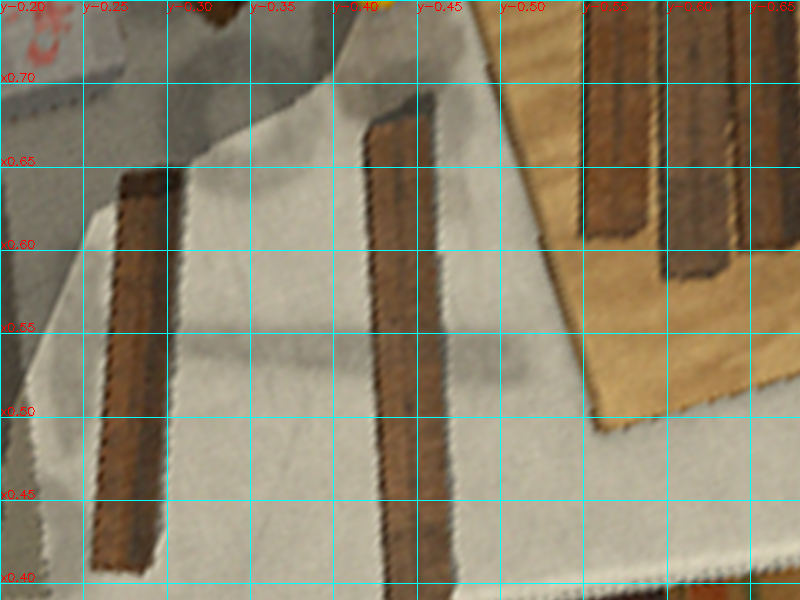

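```bash
python3 -c "
from h import *
plan([.528,-.285,.12],86)"
```

```text
shift [-55.21   6.62  10.36] az -1.396 now az 6.0 q6 0.38 tilt [-0.     0.002 -1.   ]
```

```bash
python3 -m jog '[[-5,0.6,0,0,0,0.15],[-10,1.2,0,0,0,0.3],[-15,1.8,0,0,0,0.45],[-20,2.4,0,0,0,0.6],[-25,3,0,0,0,0.75],[-30,3.6,0,0,0,0.9],[-35,4.2,0,0,0,1.05],[-40,4.8,0,0,0,1.2]]' 55; python3 -c "
from h import *
plan([.528,-.285,.12],86)"
```

```text
time_s: 30.15
ee_pos: [0.4927, -0.1356, 0.4046]
eef_rot: [-3.14, -0.001, 0.468]
force: [0.9, -0.7, 0.4]
grip_width: 0.0518
grip_force: 0.0
shift [-3.61 14.94 10.4 ] az 0.538 now az -63.2 q6 0.76 tilt [ 0.001  0.002 -1.   ]
```

```bash
python3 -m jog '[[-1,4,1,0,0,0.14],[-2,8,3,0,0,0.28],[-3,12,5,0,0,0.42],[-3.6,15,8,0,0,0.54],[-3.6,15,11,0,0,0.54],[-3.6,15,14,0,0,0.54],[-3.6,15,15,0,0,0.54],[-3.6,15,15,0,0,0.54]]' 55; python3 -c "
from h import *
plan([.528,-.285,.021],86)"; python3 m.py | grep 'len 2[0-9][0-9] wid [34]'
```

```text
time_s: 30.95
ee_pos: [0.5296, -0.2824, 0.2533]
eef_rot: [-3.139, 0.002, -0.065]
force: [0.2, 0.1, 0.2]
grip_width: 0.0513
grip_force: 0.0
shift [-0.13  0.28  5.19] az 0.005 now az -93.7 q6 1.08 tilt [-0.002  0.003 -1.   ]
```

```bash
python3 -m jog '[[-0.1,0.1,2,0,0,0],[-0.1,0.1,4,0,0,0],[-0.1,0.1,5.2,0,0,0],[-0.1,0.1,5.2,0,0,0]]'; python3 -m jog '[[0,0,0,0,0,0],[0,0,0,0,0,0],[0,0,0,0,0,0],[0,0,0,0,0,0]]' 10 30; python3 -m jog '[[0,0,-2,0,0,0],[0,0,-6,0,0,0],[0,0,-11,0,0,0],[0,0,-11,0,0,0],[0,0,-11,0,0,0]]'; python3 -c "
from h import *
plan([.509,-.06,.12],96)"
```

```text
time_s: 31.4
ee_pos: [0.5292, -0.2826, 0.2018]
eef_rot: [-3.14, 0.001, -0.063]
force: [0.6, -0.9, -0.7]
grip_width: 0.0516
grip_force: 0.0
time_s: 31.8
ee_pos: [0.5294, -0.2828, 0.203]
eef_rot: [-3.141, -0.001, -0.063]
force: [-2.0, -1.1, 7.1]
grip_width: 0.0316
grip_force: 30.0
time_s: 32.3
ee_pos: [0.5292, -0.2826, 0.3127]
eef_rot: [-3.141, -0.001, -0.063]
force: [-0.7, 0.5, -1.5]
grip_width: 0.0318
grip_force: 30.0
shift [ -3.42 -22.09   1.25] az -0.168 now az -93.6 q6 1.08 tilt [ 0.001  0.001 -1.   ]
```

```bash
python3 -m jog '[[-0.8,-5,0,0,0,-0.08],[-1.6,-10,0,0,0,-0.17],[-2.4,-15,0,0,0,-0.17],[-3.2,-20,0,0,0,-0.17],[-3.4,-22.1,2,0,0,-0.17],[-3.4,-22.1,4,0,0,-0.17],[-3.4,-22.1,4.5,0,0,-0.17],[-3.4,-22.1,4.5,0,0,-0.17]]'; python3 -m jog '[[0,0,0.4,0,0,0],[0,0,0.7,0,0,0],[0,0,0.9,0,0,0],[0,0,1,0,0,0],[0,0,1,0,0,0]]'; python3 -m jog '[[0,0,0,0,0,0],[0,0,0,0,0,0],[0,0,0,0,0,0]]' 55; python3 -m jog '[[0,0,-5,0,0,0],[0,0,-10,0,0,0],[0,0,-10,0,0,0],[0,0,-10,0,0,0]]'; python3 -c "
from h import *
plan([.527,-.4505,.12],92.5)"
```

```text
time_s: 33.1
ee_pos: [0.5091, -0.0602, 0.266]
eef_rot: [-3.139, 0.003, 0.106]
force: [0.2, 0.2, -0.5]
grip_width: 0.0315
grip_force: 30.0
time_s: 33.6
ee_pos: [0.5093, -0.06, 0.2573]
eef_rot: [-3.14, -0.0, 0.107]
force: [0.4, 0.2, -0.6]
grip_width: 0.0313
grip_force: 30.0
time_s: 33.9
ee_pos: [0.5093, -0.0599, 0.2574]
eef_rot: [-3.14, -0.0, 0.107]
force: [0.2, 0.9, -0.1]
grip_width: 0.0501
grip_force: 0.0
time_s: 34.3
ee_pos: [0.5092, -0.0601, 0.3581]
eef_rot: [-3.14, -0.002, 0.107]
force: [0.0, 0.9, -0.2]
grip_width: 0.0516
grip_force: 0.0
shift [-2.4  39.02  5.72] az 0.063 now az -83.9 q6 1.27 tilt [ 0.002  0.001 -1.   ]
```

```bash
cat > b.py <<'E'
from h import *
def fit(img):
    hsv=cv2.cvtColor(img,cv2.COLOR_BGR2HSV)
    m=(hsv[...,2]<130)&(hsv[...,1]>60)
    out=[]
    for v in range(80,300,20):
        u=np.flatnonzero(m[v]);
        if len(u)>20: out.append((round(.75-v*.001,3),round(-.33-u.min()*.001,4),round(-.33-u.max()*.001,4),len(u)))
    col=m[:, :180].sum(1); return out, [round(.75-v*.001,3) for v in np.flatnonzero(col>20)[[0,-1]]]
c=ctrl.camera('top'); r=fit(rect(c,.022,.75,-.33,.001,w=180,h=400,grid=9)); print(*r[0],r[1],sep="\n")
E
python3 b.py
python3 - <<'E'
import sys; sys.path.insert(0,'.')
from h import *
E
```

```text
(0.67, np.float64(-0.419), np.float64(-0.509), 46)
(0.65, np.float64(-0.418), np.float64(-0.46), 43)
(0.63, np.float64(-0.42), np.float64(-0.459), 40)
(0.61, np.float64(-0.421), np.float64(-0.461), 41)
(0.59, np.float64(-0.421), np.float64(-0.462), 42)
(0.57, np.float64(-0.423), np.float64(-0.463), 41)
(0.55, np.float64(-0.422), np.float64(-0.463), 42)
(0.53, np.float64(-0.424), np.float64(-0.465), 42)
(0.51, np.float64(-0.425), np.float64(-0.466), 42)
(0.49, np.float64(-0.425), np.float64(-0.467), 43)
(0.47, np.float64(-0.428), np.float64(-0.467), 40)
[np.float64(0.75), np.float64(0.351)]
```

```bash
python3 -m jog '[[-0.5,5,0,0,0,0.06],[-0.9,10,0,0,0,0.06],[-1.2,15,0,0,0,0.06],[-1.5,20,0,0,0,0.06],[-1.8,25,0,0,0,0.06],[-2.1,30,1,0,0,0.06],[-2.3,35,3,0,0,0.06],[-2.4,38.9,5,0,0,0.06]]'; python3 -m jog '[[0,0,2,0,0,0],[0,0,5,0,0,0],[0,0,5,0,0,0],[0,0,5,0,0,0]]'; python3 -c "
from h import *
plan([.527,-.449,.0205],92.5)"; python3 b.py | sed -n 3,9p
```

```text
time_s: 35.15
ee_pos: [0.5264, -0.4514, 0.3044]
eef_rot: [-3.139, 0.001, 0.046]
force: [1.1, 0.9, 0.7]
grip_width: 0.0518
grip_force: 0.0
time_s: 35.55
ee_pos: [0.5269, -0.4491, 0.2559]
eef_rot: [-3.138, 0.002, 0.047]
force: [-0.2, -0.2, 0.1]
grip_width: 0.0519
grip_force: 0.0
shift [0.02 0.01 5.5 ] az 0.003 now az -87.3 q6 0.76 tilt [-0.002  0.003 -1.   ]
(0.63, np.float64(-0.42), np.float64(-0.509), 59)
(0.61, np.float64(-0.43), np.float64(-0.509), 49)
(0.59, np.float64(-0.43), np.float64(-0.509), 75)
(0.57, np.float64(-0.417), np.float64(-0.509), 91)
(0.55, np.float64(-0.397), np.float64(-0.509), 113)
(0.53, np.float64(-0.378), np.float64(-0.509), 132)
(0.51, np.float64(-0.33), np.float64(-0.509), 158)
```

```bash
python3 -m jog '[[0,0,2,0,0,0],[0,0,4,0,0,0],[0,0,5.3,0,0,0],[0,0,5.3,0,0,0]]'; python3 -m jog '[[0,0,0,0,0,0],[0,0,0,0,0,0],[0,0,0,0,0,0],[0,0,0,0,0,0]]' 10 30; python3 -m jog '[[0,0,-2,0,0,0],[0,0,-6,0,0,0],[0,0,-11,0,0,0],[0,0,-11,0,0,0],[0,0,-11,0,0,0]]'; python3 -c "
from h import *
plan([.517,-.14,.12],96)"
```

```text
time_s: 36.0
ee_pos: [0.5268, -0.4489, 0.2029]
eef_rot: [-3.139, 0.001, 0.047]
force: [0.1, 0.0, 0.7]
grip_width: 0.0515
grip_force: 0.0
time_s: 36.4
ee_pos: [0.527, -0.4494, 0.2048]
eef_rot: [-3.141, -0.001, 0.047]
force: [0.2, -0.9, 7.3]
grip_width: 0.0313
grip_force: 30.0
time_s: 36.9
ee_pos: [0.5268, -0.4493, 0.3147]
eef_rot: [-3.141, -0.001, 0.047]
force: [0.2, 0.2, -1.8]
grip_width: 0.0316
grip_force: 30.0
shift [  0.46 -30.94   1.44] az -0.058 now az -87.3 q6 0.76 tilt [ 0.001  0.    -1.   ]
```

```bash
python3 -m jog '[[0,-5,0,0,0,-0.06],[0.1,-10,0,0,0,-0.06],[0.2,-15,0,0,0,-0.06],[0.3,-20,0,0,0,-0.06],[0.4,-25,0,0,0,-0.06],[0.5,-29,1,0,0,-0.06],[0.5,-30.9,3,0,0,-0.06],[0.5,-30.9,4.5,0,0,-0.06]]'; python3 -m jog '[[0,0,0,0,0,0],[0,0,0.5,0,0,0],[0,0,0.8,0,0,0],[0,0,1,0,0,0],[0,0,1.1,0,0,0],[0,0,1.1,0,0,0]]'; python3 -m jog '[[0,0,0,0,0,0],[0,0,0,0,0,0],[0,0,0,0,0,0]]' 55; python3 -m jog '[[0,0,-5,0,0,0],[0,0,-10,0,0,0],[0,0,-15,0,0,0],[0,5,-15,0,0,0],[0,10,-15,0,0,0],[0,15,-15,0,0,0],[0,20,-15,0,0,0],[0,25,-15,0,0,0]]'; python3 -c "
from h import *
c=ctrl.camera('top');s=ctrl.camera('side')
o=np.zeros((600,800,3),np.uint8)
b=cv2.resize(s['img'][150:390,130:450],None,fx=2.5,fy=2.5,interpolation=cv2.INTER_CUBIC); a=cv2.resize(c['img'][170:340,180:440],None,fx=1.0,fy=1.0)
o[:,:800]=b; o[600-170:,:260]=a
cv2.imwrite('pics/fin.png',o)"
```

```text
time_s: 37.7
ee_pos: [0.5169, -0.1378, 0.267]
eef_rot: [-3.138, 0.003, 0.11]
force: [-0.6, -0.6, -1.1]
grip_width: 0.0314
grip_force: 30.0
time_s: 38.3
ee_pos: [0.5175, -0.1407, 0.2587]
eef_rot: [-3.14, -0.001, 0.106]
force: [-1.3, -0.7, 3.4]
grip_width: 0.0316
grip_force: 30.0
time_s: 38.6
ee_pos: [0.5174, -0.1404, 0.2582]
eef_rot: [-3.14, -0.0, 0.107]
force: [-0.8, 0.0, -0.1]
grip_width: 0.0503
grip_force: 0.0
time_s: 39.4
ee_pos: [0.5439, -0.3912, 0.4077]
eef_rot: [-3.14, -0.0, 0.107]
force: [0.7, -0.5, -0.3]
grip_width: 0.0513
grip_force: 0.0
```

View pics/fin.png

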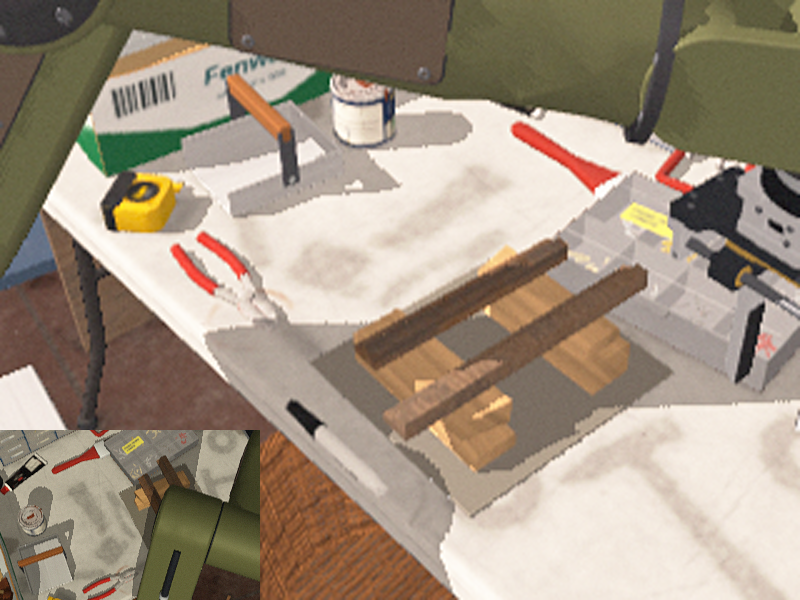

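```bash
python3 -c "
from station import ctrl
print(ctrl.hand_in())"
```

```text
the job is handed in; nothing more can be done
None
```

The job is handed in, but `hand_in()` returned no verdict. The last picture shows the pan upright on bare table, two stacked supports on the card with both mouldings across them apart and level, and the tin standing. Four scraps were seen in the carton just after tipping.

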